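# Run the hold-to-test on two returned adapters

## Robot

A 6-joint arm with a two-finger parallel gripper is mounted at the origin on the work surface. World frame = base frame: x ahead of the robot, y to its left, z up, the work surface at z = 0. Lengths are in m, angles in rad, forces in N, time in s.
With the tool pointing down it reaches from about 0.3 to 0.875 m from the base axis. Payload 6.4 kg.
Tool frame: the origin (TCP) lies on the centre line of the jaws, within the pads' length; the fingertips stand 22 mm ahead of it and the grasp point (between the pads) lies 3 mm ahead of it; z points along the fingers, y is the line along which they close (so a half turn about z gives the same grasp; the last joint's range is limited). The gripper opens to 85 mm and grips with 20 to 120 N. Pads are 22 mm wide; open, the fingers measure 114 mm over their backs; the gripper's body (76 mm by 85 mm) begins 54 mm behind the grasp point. The pads swing forward as they close: fully open they stand 13 mm farther back than shut.
Start: joints at [1.081, 0.181, 1.607, -0, 1.354, -0.206], TCP at [0.161, 0.552, 0.253] pointing down, gripper open.
Joint ranges: [-2.99, 2.99], [-0.89, 2.07], [0.3, 2.58], [-1.14, 4.28], [0, 2.63], [-3.12, 3.12]. Speed limits (rad/s): [2.57, 2.57, 3.01, 3.14, 3.14, 3.14].

## Interface

Orientations are given as a unit quaternion [w, x, y, z].
In Python, from bench import ctrl gives the robot as it stands. The module is installed in compiled form; this text tells all that it offers.
- The arm moves only by the tool servo_tool, never from a script. Its argument "commands" is a list of rows, each a list of 3 entries, a list of its own where there are three numbers: the shift along the tool's x, y, z in mm, then the turn about the tool's z in rad, then the finger opening in mm, from 0 to 85.4. In form: [[[dx, dy, dz], turn, jaw], ...]. A call has 1 to 20 rows; each row shifts and turns the commanded pose from where the row before left it, along the tool's axes as they then stand; what a row does not reach is not made up. A row lasts 1/8 s, in which the tool goes at most 62.5 mm and 10.7 degrees, less where a joint would pass 70% of its speed; a pose out of reach is approached as far as the arm can. A call with a gripper value outside its range is refused whole. The fingers move at their own pace and stop on an object; the grip force is fixed at half the most. Time passes only in rows, so rows that do not move let the fingers close. It gives the time, the measured TCP pose, the force, the opening and the grip force at its end, in the units of the state.
- ctrl.get_obs(): the state, without advancing time (a new reading comes with each control period).
- ctrl.camera(name): name is "scene" or "top"; returns a dict with "color" (480x640x3 uint8, red, green, blue), "z_map" (480x640 float32, m along the optical axis (not along the pixel's ray), 0 where there is no reading), "fx", "fy", "cx", "cy" (pixels), "k1" (the pictures are not rectified: a ray, as slopes to the right and down, at radius r is drawn at 1 + k1 r^2 times it, then the intrinsics apply), "R" (3x3) and "t" (3): a world point X has camera coordinates R X + t. Camera axes: x right, y down, z forward; pixel columns grow to the right and rows downward; lengths in m; the calibration is good to about 2 mm. A picture is of the moment at which its call begins.
- ctrl.hand_in(): hands the job in; it is judged then, once.
The state is a dict: "time_s": time; "q": joint angles; "dq": joint speeds; "joint_efforts": joint torques, N m; "eef_pos": TCP position; "eef_rot": TCP orientation; "wrist_force": force on the tool from outside, world axes, zero at the start; "torque": the same for the moment, N m; "opening": opening from 0.0 (shut) to 1.0 (fully open); "grasp_force": force on a finger pad.
Only numpy, scipy, OpenCV 4.12 (cv2) and the standard library are available. Lean on these libraries where they do the work, as an engineer would, in place of code of your own. Each camera call takes 0.05 s, during which the arm holds its last target. There are 200 camera calls.

## Task

Two returned adapters stand loosely in the grey socket box: press both fully home, then pull the tester's spring-return slide out by its paddle until its pointer is level with the fin of the marker block on the scale, and keep holding it there to run the test. The program finishes while the gripper is still holding the slide at the mark, not letting it spring back. Leave the other things on the bench where they are.

Things in the scene. Friction and masses are not known exactly. Their poses are not given: they have to be found in the camera images.
- socket_box: grey metal socket box fixed to the bench, 120 (x) x 220 (y) x 60 mm high, with three white sockets in a row along its y axis at y = -65, 0, +65 mm; the middle one is empty. Origin: centre of its underside; z up
- adapter_square (a joint): how far the square adapter has been pushed down, m: 0 = standing 14 mm proud, 0.014 = fully home (its underside on the socket's rim); starts between 0 and 0.006
- square_top (a point): centre of the top face of the square adapter (black plastic block 46 (x) x 42 (y) mm, at y = +65 mm on the box, 50 mm tall); when fully home this point is 111.5 mm above the bench. Pushed down with about 7 N it slides, stops hard when home, and stays where it is left
- adapter_round (a joint): how far the round adapter has been pushed down, m: 0 = standing 14 mm proud, 0.014 = fully home (its underside on the socket's rim); starts between 0 and 0.006
- round_top (a point): centre of the top face of the round adapter (black plastic cylinder 44 mm across, at y = -65 mm on the box, 42 mm tall); when fully home this point is 103.5 mm above the bench. Pushed down with about 7 N it slides, stops hard when home, and stays where it is left
- pull_unit: tester fixed to the bench: grey base 280 (x) x 130 (y) x 25 mm high; on its +x end an aluminium spring housing 105 mm long and 65 mm high, front face at x = +35 mm; along its +y edge a white scale. Origin: centre of its underside; x axis points along the slide's travel, towards the housing; z up
- slide: the tester's spring-return slide. Origin: under the middle of its paddle, at bench level; axes as pull_unit's. At rest at x = -20 mm in pull_unit (paddle 48 mm clear of the housing); pulled out along -x, at most 110 mm. The spring pulls back with 4 N at rest plus 0.8 N per 10 mm, and returns it when let go
- grip (a point): point to grip in the slide's black upright paddle, 75 mm above the bench. The paddle is 14 (x) x 40 (y) mm, 41 to 97 mm above the bench, on a steel crossbar 16 (x) x 86 (y) mm, 28 to 42 mm above the bench
- pointer (a point): tip of the thin steel pointer at the +y end of the slide's crossbar, 50 mm to +y of the paddle's middle and at the same x, 38 mm above the bench. Moves with the slide
- mark (a point): marker: a small fixed black block 12 x 12 x 13 mm on the white scale, with a thin upright steel fin on its top middle (top 50 mm above the bench), 40 to 85 mm out (-x) from the pointer at rest. This point: middle of its inner side, y = +53 mm in pull_unit, 38 mm above the bench; axes as pull_unit's. The pointer is at the mark when both have the same x in pull_unit
- tape_small: bystander: clear ring of tape lying flat, 52 mm across, 20 mm high, between or before the two units
- jar: bystander: small closed jar, 40 mm across, 70 mm high, standing between the two units
- pen_cup: bystander: empty steel pen cup, 72 mm across, 95 mm high
- screwdriver: bystander: screwdriver lying on the bench near the robot
- carton: bystander: small carton 130 x 90 x 60 mm
- flat_carton: bystander: flat carton 220 x 160 x 35 mm
- spare_adapter: bystander: white adapter lying on its side on the bench (50 x 46 x 42 mm), not in a socket, not part of this test
- tape_big: bystander: grey ring of packing tape lying flat, 100 mm across, 48 mm high, at the far side

How it is judged:
On the way, in this order (a step that is already met when the one before it is completed fails the run):
1. both adapters are pressed fully home (value of joint each of adapter_square, adapter_round above 0.0115 m), for 0.2 s.
2. the slide is held at the mark by the gripper (all of step 1 and x of pointer in the frame of mark between -0.006 and 0.006 m and linear speed of slide below 0.02 m/s and contact force between the fingers and slide above 2 N), for 0.5 s.
At the end, for the whole second after the job is handed in: Both adapters are home (within 2.5 mm of their stop), and the slide's pointer is within 6 mm of the mark along the slide's travel, still (under 20 mm/s), with the fingers pressing on the slide with more than 2 N, kept through the last second (all of step 2); the arm keeps its last pose, push and grip.
It fails at once if one of the loose bystanders is moved more than 30 mm (distance of any of tape_small, jar, pen_cup, screwdriver, carton, flat_carton, spare_adapter, tape_big from where it was at the start of the episode above 0.03 m).
It also fails if it takes over 54 s, if anything falls off the work surface, if the arm or the gripper's body presses on something with over 40 N, if the wrist force passes 120 N, or if a joint passes its speed limit or range.

## Working session

There is one attempt and no reset: what is moved stays moved. The work goes in short steps, Python scripts to look and compute and a tool call to move; the robot and the scene stay as the last step left them, time stands still between calls to the robot, and variables do not carry over. Pictures are saved under pics/ and viewed, at most 10 in all, crops included, and the job is handed in when it is done.

Besides the shell and the picture viewer there is one more tool, called after ">>>" as name(argument=value, ...) on one line, values as JSON. servo_tool: Moves the arm, as the interface text tells. Its arguments: {"type":"object","properties":{"commands":{"type":"array"}},"required":["commands"]}

```bash
mkdir -p pics; cat > h.py <<'E'
import numpy as np, cv2
from bench import ctrl
def pts(c):
    h,w=c['z_map'].shape
    u,v=np.meshgrid(np.arange(w),np.arange(h))
    K=np.array([[c['fx'],0,c['cx']],[0,c['fy'],c['cy']],[0,0,1.]])
    s=cv2.undistortPoints(np.stack([u,v],-1).reshape(-1,1,2).astype(np.float64),K,np.array([c['k1'],0,0,0,0.])).reshape(h,w,2)
    z=c['z_map'].astype(float)
    P=np.dstack([s*z[...,None],z])
    W=(P-np.array(c['t']))@np.array(c['R'])
    W[z==0]=np.nan
    return W
E
python3 - <<'E'
from h import *
o=ctrl.get_obs();print({k:np.round(v,3) for k,v in o.items()})
for n in('scene','top'):
    c=ctrl.camera(n);cv2.imwrite(f'pics/{n}0.png',c['color'][...,::-1])
    np.savez(f'{n}0.npz',W=pts(c),color=c['color'])
    print(n,c['fx'],c['k1'],-np.array(c['R']).T@c['t'])
E
```

```text
{'time_s': np.float64(0.0), 'q': array([ 1.081,  0.182,  1.608,  0.   ,  1.354, -0.206]), 'dq': array([ 0.001,  0.001, -0.001, -0.001,  0.001, -0.001]), 'joint_efforts': array([ 2.0000e-03, -4.4486e+01, -3.5134e+01, -0.0000e+00,  9.0000e-03,
       -0.0000e+00]), 'eef_pos': array([0.161, 0.552, 0.252]), 'eef_rot': array([-0.   ,  0.141,  0.99 , -0.001]), 'wrist_force': array([ 0.39 , -0.434,  0.069]), 'torque': array([ 0.006, -0.02 , -0.004]), 'grasp_force': np.float64(0.0), 'opening': np.float64(0.999)}
scene 596.685728808561 0.03983671332423739 [1.38805832 0.01145946 1.3100523 ]
top 598.2415919495928 -0.08931660559040261 [ 0.20505798 -0.03215039  1.9328469 ]
```

View pics/top0.png

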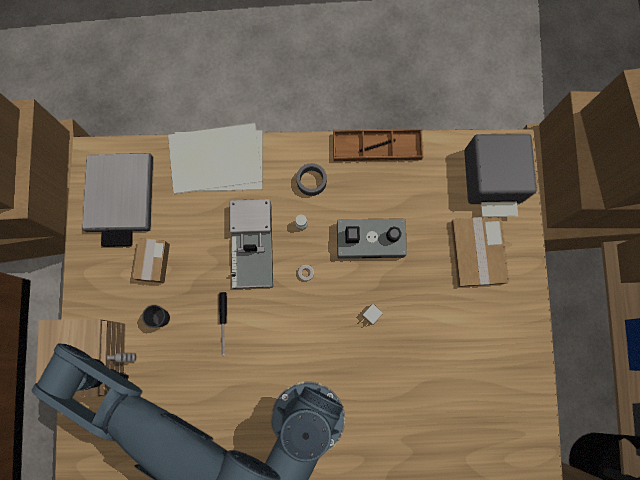

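View pics/scene0.png

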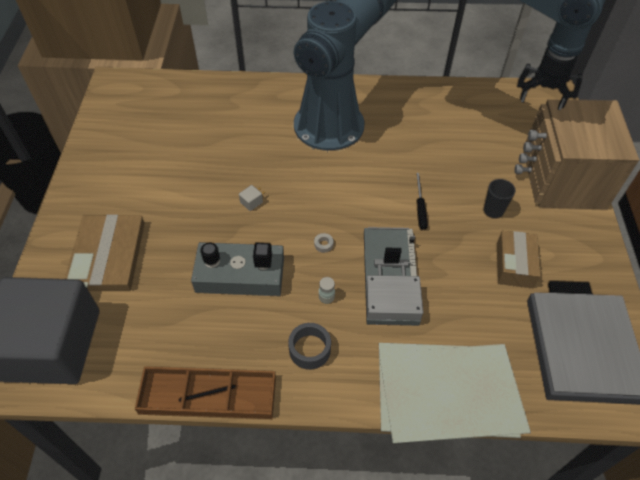

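The top view shows the pull unit at (250,244) with its paddle at (250,248) and the scale on its left edge, x≈234. The socket box is at (371,238), with the square adapter at (352,234) and the round one at (393,234). Next I'll measure.

```bash
python3 - <<'E'
from h import *
A=[]
for n in('top','scene'):
    d=np.load(f'{n}0.npz');W=d['W'];C=d['color'].astype(int)
    def box(r0,r1,c0,c1,zl,zh,name,dark=False):
        w=W[r0:r1,c0:c1].reshape(-1,3);m=(w[:,2]>zl)&(w[:,2]<zh)
        if dark: m&=C[r0:r1,c0:c1].sum(-1).reshape(-1)<150
        q=w[m]
        if len(q)<4: print(n,name,len(q));return
        r=cv2.minAreaRect((q[:,:2]*1000).astype(np.float32))
        print(n,name,len(q),'mean',q.mean(0).round(4),'z med',np.median(q[:,2]).round(4),'rect',np.round(r[0],1),np.round(r[1],1),round(r[2],1))
    if n=='top': B,P=(205,270,325,415),(190,300,215,285)
    else: B,P=(225,310,180,295),(215,335,350,430)
    box(*B,.05,.07,'boxtop'); 
    w=W[B[0]:B[1],B[2]:B[3]]
    ym=np.nanmean(w[...,1][(w[...,2]>.05)&(w[...,2]<.07)])
    for nm,s in(('sq',1),('rd',-1)):
        m=(w[...,2]>.095)&((w[...,1]-ym)*s>0); q=w[m]
        top=q[q[:,2]>np.median(q[:,2])-.006]
        r=cv2.minAreaRect((top[:,:2]*1000).astype(np.float32))
        print(n,nm,len(top),np.median(top,0).round(4),np.round(r[0],1),np.round(r[1],1),round(r[2],1))
    box(*P,.058,.07,'housing');box(*P,.085,.105,'paddle');box(*P,.018,.031,'base')
    x0=P
    im=d['color'][P[0]:P[1],P[2]:P[3],::-1];A.append(cv2.resize(im,(400,int(im.shape[0]*400/im.shape[1])),interpolation=cv2.INTER_CUBIC)[:600])
h=max(a.shape[0] for a in A)
A=[cv2.copyMakeBorder(a,0,600-a.shape[0],0,0,0) for a in A]
cv2.imwrite('pics/crop0.png',np.hstack(A))
E
```

```text
top boxtop 2012 mean [ 0.5646 -0.2154  0.0598] z med 0.06 rect [ 567.8 -215.3] [221.2 122.8] 89.8
top sq 180 [ 0.567  -0.1489  0.1228] [ 567.7 -149.9] [40.9 46.1] 89.1
top rd 145 [ 0.5653 -0.2798  0.1157] [ 567.2 -279.9] [41.7 41.5] 61.8
top housing 976 mean [0.6417 0.1744 0.0644] z med 0.0644 rect [612.9 172.7] [169.  129.3] 1.9
top paddle 61 mean [0.5359 0.1718 0.0956] z med 0.0956 rect [536.9 172.2] [37.6 16. ] 87.6
top base 1563 mean [0.4977 0.1731 0.0247] z med 0.0248 rect [494.5 192.4] [227.9 171.7] 1.0
scene boxtop 2826 mean [ 0.5795 -0.2134  0.0592] z med 0.0593 rect [ 568.2 -214.7] [220.6 126.6] 89.8
scene sq 282 [ 0.5711 -0.1496  0.1212] [ 567.9 -149.7] [50.2 42. ] 0.5
scene rd 222 [ 0.5683 -0.2788  0.1145] [ 568.2 -278.8] [42.8 43.1] 56.8
scene housing 2032 mean [0.6452 0.1734 0.0644] z med 0.0645 rect [615.2 173.1] [168.7 129.9] 1.0
scene paddle 107 mean [0.5392 0.1719 0.0938] z med 0.094 rect [537.8 171.9] [39.8 16.4] 88.7
scene base 2068 mean [0.4983 0.1723 0.0246] z med 0.0246 rect [532.4 192.1] [333.6 172.5] 0.4
```

View pics/crop0.png

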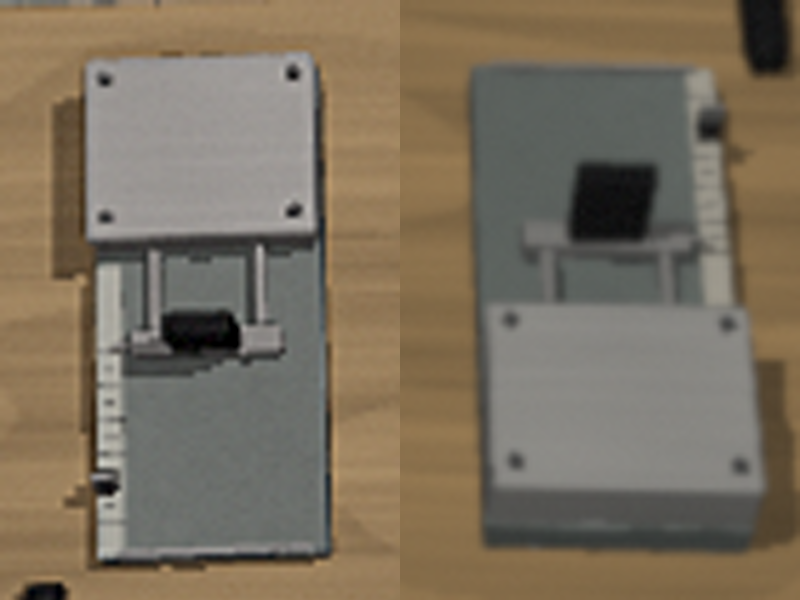

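The crop shows the marker block at about (105,482) in the top crop and (310,122) in the scene crop. The paddle's crossbar is at rest about 75 mm inward of it. I'll now measure the mark and the unit's yaw.

```bash
python3 - <<'E'
from h import *
for n in('top','scene'):
    d=np.load(f'{n}0.npz');W=d['W'];C=d['color'].astype(int).sum(-1)
    P=(190,300,215,285) if n=='top' else (215,335,350,430)
    w=W[P[0]:P[1],P[2]:P[3]].reshape(-1,3);c=C[P[0]:P[1],P[2]:P[3]].reshape(-1)
    q=w[(w[:,2]>.062)&(w[:,2]<.067)&(w[:,0]>.575)]
    r=cv2.minAreaRect((q[:,:2]*1000).astype(np.float32));print(n,'housing',np.round(r[0],1),np.round(r[1],1),r[2])
    q=w[(w[:,2]>.022)&(w[:,2]<.028)&(w[:,0]<.57)&(abs(w[:,1]-.172)<.075)]
    r=cv2.minAreaRect((q[:,:2]*1000).astype(np.float32));print(n,'base',np.round(r[0],1),np.round(r[1],1),r[2],'minx',q[:,0].min())
    q=w[(c<230)&(w[:,2]>.029)&(w[:,2]<.055)&(w[:,1]>.21)&(w[:,0]<.53)]
    print(n,'mark',len(q),q.mean(0).round(4),(q.min(0)+q.max(0))/2,np.ptp(q,axis=0).round(4))
    q=w[(w[:,2]>.036)&(w[:,2]<.046)&(w[:,0]>.5)&(w[:,0]<.57)]
    print(n,'bar',len(q),np.c_[q.min(0),q.max(0)].round(4).tolist())
E
```

```text
top housing [643.3 173.2] [105.5 128.6] 0.707176148891449
top base [492.8 170.6] [153.2 128.9] 0.5215516686439514 minx 0.41634040596677885
top mark 26 [0.4461 0.2408 0.0341] [0.45402491 0.2396551  0.03722506] [0.1493 0.0582 0.0156]
top bar 95 [[0.5028, 0.5672], [0.1111, 0.23], [0.036, 0.046]]
scene housing [645.3 173.5] [107.8 129.2] 1.0298172235488892
scene base [491.5 170.9] [154.3 130. ] 1.3729177713394165 minx 0.4145586812855155
scene mark 29 [0.4439 0.2384 0.0376] [0.4230793  0.24751567 0.03965682] [0.0895 0.0459 0.0209]
scene bar 188 [[0.5265, 0.5695], [0.129, 0.2211], [0.036, 0.0455]]
```

>>> servo_tool(commands=[[[0,0,-50],0,0],[[0,0,0],0.184,0],[[0,0,0],0.184,0],[[0,0,0],0.184,0],[[0,0,0],0.184,0],[[0,0,0],0.184,0],[[0,0,0],0.184,0],[[0,0,0],0.184,0]])

```text
time_s: 1.1
eef_pos: [0.1609, 0.5517, 0.3027]
eef_rot: [0.0, 0.71, 0.705, -0.001]
wrist_force: [0.8, 0.4, -0.4]
opening: 0.0
grasp_force: 0.0
```

>>> servo_tool(commands=[[[-50,29,0],0,0],[[-50,29,0],0,0],[[-50,29,0],0,0],[[-50,29,0],0,0],[[-50,29,0],0,0],[[-50,29,0],0,0],[[-50,29,0],0,0],[[-50,29,0],0,0],[[-50,29,0],0,0],[[-50,29,0],0,0],[[-50,29,0],0,0],[[-50,29,0],0,0],[[-50,29,0],0,0],[[-50,29,0],0,0],[[0,0,60],0,0],[[0,0,60],0,0],[[0,0,0],0,0]])

```text
time_s: 3.22
eef_pos: [0.5625, -0.1467, 0.1776]
eef_rot: [-0.006, 0.708, 0.707, -0.002]
wrist_force: [-0.0, -0.6, 0.3]
opening: -0.001
grasp_force: 0.0
```

```bash
python3 - <<'E'
from h import *
a=.016;O=np.array([.5566,.172]);R=np.array([[np.cos(a),-np.sin(a)],[np.sin(a),np.cos(a)]])
for n in('top','scene'):
    d=np.load(f'{n}0.npz');W=d['W'];C=d['color'].astype(int).sum(-1)
    L=(W[...,:2]-O)@R
    m=(C<230)&(W[...,2]>.029)&(W[...,2]<.055)&(L[...,1]>.042)&(L[...,1]<.075)&(L[...,0]>-.135)&(L[...,0]<-.04)
    q=np.c_[L[m],W[m][:,2]];v,u=np.nonzero(m)
    print(n,len(q),np.median(q,0).round(4),q.mean(0).round(4),q.min(0).round(4),q.max(0).round(4),u.mean(),v.mean())
E
```

```text
top 11 [-0.0977  0.0625  0.037 ] [-0.0963  0.0614  0.0368] [-0.1007  0.0559  0.0324] [-0.0904  0.0657  0.045 ] 232.36363636363637 273.6363636363636
scene 22 [-0.0934  0.0589  0.0396] [-0.0934  0.059   0.0398] [-0.0982  0.0541  0.0319] [-0.0879  0.0645  0.0501] 411.8636363636364 239.0909090909091
```

>>> servo_tool(commands=[[[-3,5,0],0,0],[[0,0,15],0,0],[[0,0,12],0,0],[[0,0,3],0,0],[[0,0,3],0,0],[[0,0,3],0,0],[[0,0,2],0,0],[[0,0,2],0,0],[[0,0,0],0,0]])

```text
time_s: 4.35
eef_pos: [0.5714, -0.1515, 0.1435]
eef_rot: [0.0, 0.707, 0.707, 0.0]
wrist_force: [-0.1, 0.2, 2.5]
opening: -0.001
grasp_force: 0.9
```

>>> servo_tool(commands=[[[1,-2,2],0,0],[[0,0,2],0,0],[[0,0,2],0,0],[[0,0,2],0,0],[[0,0,1],0,0],[[0,0,1],0,0],[[0,0,0],0,0],[[0,0,0],0,0]])

```text
time_s: 5.35
eef_pos: [0.5711, -0.1513, 0.1349]
eef_rot: [0.002, 0.708, 0.707, 0.001]
wrist_force: [3.0, -1.2, 5.4]
opening: 0.0
grasp_force: 2.5
```

>>> servo_tool(commands=[[[0,0,1],0,0],[[0,0,1],0,0],[[0,0,1],0,0],[[0,0,0],0,0],[[0,0,0],0,0]])

```text
time_s: 5.98
eef_pos: [0.5712, -0.1513, 0.1334]
eef_rot: [0.003, 0.707, 0.707, 0.001]
wrist_force: [-1.7, 1.3, 14.5]
opening: -0.0
grasp_force: 7.6
```

>>> servo_tool(commands=[[[0,0,1],0,0],[[0,0,1],0,0],[[0,0,0],0,0],[[0,0,0],0,0]])

```text
time_s: 6.48
eef_pos: [0.5714, -0.1514, 0.1333]
eef_rot: [0.003, 0.707, 0.707, 0.001]
wrist_force: [-7.0, 3.2, 27.7]
opening: -0.003
grasp_force: 13.8
```

>>> servo_tool(commands=[[[0,0,-25],0,0],[[0,0,-25],0,0],[[-43,-1,0],0,0],[[-43,-1,0],0,0],[[-42,-1,0],0,0],[[0,0,0],0,0],[[0,0,20],0,0],[[0,0,15],0,0],[[0,0,0],0,0],[[0,0,0],0,0]])

```text
time_s: 7.72
eef_pos: [0.5664, -0.2777, 0.1431]
eef_rot: [-0.0, 0.707, 0.707, -0.0]
wrist_force: [-0.3, 0.7, 0.2]
opening: -0.001
grasp_force: 0.0
```

>>> servo_tool(commands=[[[-1,1,3],0,0],[[0,0,2],0,0],[[0,0,2],0,0],[[0,0,2],0,0],[[0,0,2],0,0],[[0,0,2],0,0],[[0,0,2],0,0],[[0,0,2],0,0],[[0,0,1],0,0],[[0,0,1],0,0],[[0,0,1],0,0],[[0,0,1],0,0],[[0,0,0],0,0],[[0,0,0],0,0]])

```text
time_s: 9.48
eef_pos: [0.5676, -0.2796, 0.1254]
eef_rot: [0.001, 0.707, 0.707, -0.0]
wrist_force: [-6.2, 4.6, 17.9]
opening: 0.0
grasp_force: 9.1
```

>>> servo_tool(commands=[[[0,0,1],0,0],[[0,0,0],0,0],[[0,0,-35],0,0],[[0,0,-35],0,0],[[50,-3,0],0,45],[[50,-3,0],0,45],[[50,-3,0],0,45],[[50,-4,0],0,45],[[50,-3,0],0,45],[[50,-3,0],0,45],[[50,-4,0],0,45],[[50,-4,0],0,45],[[50,-3,0],0,45],[[0,0,0],-0.016,45],[[0,0,0],0,45],[[0,0,0],0,45]])

```text
time_s: 11.48
eef_pos: [0.5378, 0.1695, 0.1912]
eef_rot: [0.0, 0.702, 0.712, -0.0]
wrist_force: [0.3, 0.2, -0.0]
opening: 0.527
grasp_force: 0.0
```

```bash
python3 - <<'E'
from h import *
o=ctrl.get_obs();print(o['eef_pos'],o['opening'])
c=ctrl.camera('scene');W=pts(c)
cv2.imwrite('pics/s1.png',cv2.resize(c['color'][180:330,180:430,::-1],(750,450),interpolation=cv2.INTER_CUBIC))
w=W[225:310,180:295]
for s in(1,-1):
    q=w[(w[...,2]>.08)&((w[...,1]+.2145)*s>.03)];print(np.median(q[q[:,2]>np.median(q[:,2])-.006],0))
E
```

```text
[0.53783256 0.16947477 0.19124719] 0.5267133986160442
[ 0.57050816 -0.14990026  0.11056211]
[ 0.57040917 -0.27908083  0.10309033]
```

View pics/s1.png

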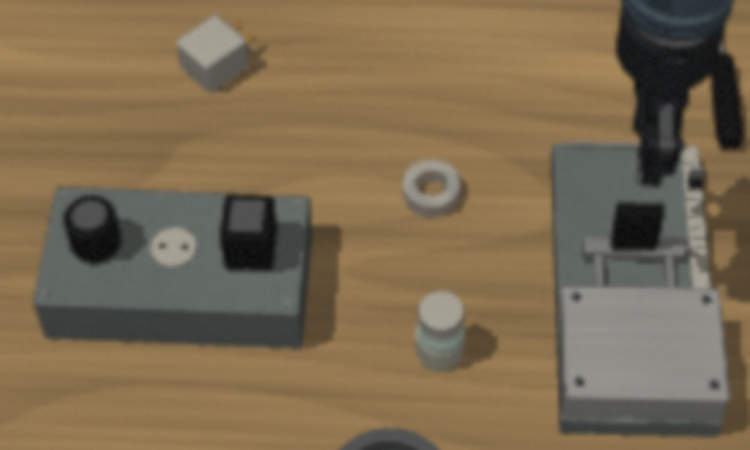

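The picture shows both adapters seated, at (92,215) and (248,215); their tops measure 110.6 and 103.1 mm high, so they are home. The gripper stands over the paddle at (638,225), so I'll descend and close on it.

>>> servo_tool(commands=[[[2,0,40],0,45],[[0,0,35],0,45],[[0,0,20],0,45],[[0,0,18],0,45],[[0,0,0],0,45],[[0,0,0],0,0],[[0,0,0],0,0],[[0,0,0],0,0],[[0,0,0],0,0],[[0,0,0],0,0],[[0,0,0],0,0]])

```text
time_s: 12.9
eef_pos: [0.5356, 0.1726, 0.0793]
eef_rot: [-0.001, 0.701, 0.713, -0.002]
wrist_force: [-12.0, -2.7, 8.8]
opening: 0.162
grasp_force: 60.5
```

>>> servo_tool(commands=[[[0,-5,0],0,0],[[0,-8,0],0,0],[[0,-8,0],0,0],[[0,-8,0],0,0],[[0,-8,0],0,0],[[0,-8,0],0,0],[[0,-8,0],0,0],[[0,-7,0],0,0],[[0,-5,0],0,0],[[0,-3,0],0,0],[[0,0,0],0,0],[[0,0,0],0,0]])

```text
time_s: 14.4
eef_pos: [0.4719, 0.1715, 0.0793]
eef_rot: [0.002, 0.702, 0.712, 0.002]
wrist_force: [9.1, -0.5, -5.9]
opening: 0.155
grasp_force: 59.0
```

```bash
python3 - <<'E'
from h import *
o=ctrl.get_obs();print(o['eef_pos'])
A=[]
for n,P in(('top',(225,295,215,285)),('scene',(220,290,360,430))):
    c=ctrl.camera(n);np.savez(f'{n}2.npz',W=pts(c),color=c['color'])
    A.append(cv2.resize(c['color'][P[0]:P[1],P[2]:P[3],::-1],(400,400),interpolation=cv2.INTER_CUBIC))
cv2.imwrite('pics/c2.png',np.hstack(A))
E
```

```text
[0.47194876 0.17147187 0.07934086]
```

View pics/c2.png

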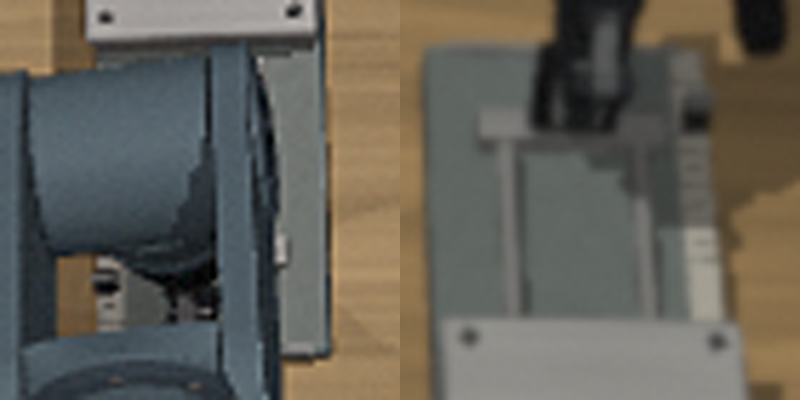

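The scene crop shows the crossbar, left end at (482,125), just short of the marker at (697,112). I'll measure the gap that is left.

```bash
python3 - <<'E'
from h import *
a=.016;O=np.array([.5566,.172]);R=np.array([[np.cos(a),-np.sin(a)],[np.sin(a),np.cos(a)]])
for f in('scene0','scene2','top0','top2'):
    d=np.load(f+'.npz');W=d['W'];C=d['color'].astype(int).sum(-1)
    L=(W[...,:2]-O)@R;z=W[...,2]
    for nm,m in(('barL',(z>.029)&(z<.047)&(L[...,1]>-.045)&(L[...,1]<-.024)&(L[...,0]>-.13)&(L[...,0]<.02)),('barR',(z>.029)&(z<.047)&(L[...,1]<.042)&(L[...,1]>.024)&(L[...,0]>-.13)&(L[...,0]<.02)),('mark',(z>.0305)&(z<.055)&(L[...,1]>.05)&(L[...,1]<.07)&(L[...,0]>-.13)&(L[...,0]<-.07))):
        if m.sum()<3: print(f,nm,m.sum());continue
        q=np.c_[L[m],z[m]]*1000;v,u=np.nonzero(m)
        print(f,nm,len(q))
        for r in sorted(set(v)): 
            s=q[v==r]; print('   row',r,'n',len(s),'x',s[:,0].mean().round(1),'z',s[:,2].mean().round(1),'col',C[m][v==r].mean().astype(int))
E
```

```text
scene0 barL 96
   row 230 n 2 x -128.5 z 29.4 col 269
   row 231 n 1 x -124.5 z 30.4 col 278
   row 234 n 1 x -115.4 z 29.1 col 281
   row 235 n 1 x -111.9 z 29.4 col 280
   row 245 n 1 x -78.5 z 30.6 col 279
   row 256 n 1 x -43.3 z 31.3 col 278
   row 257 n 1 x -41.2 z 29.6 col 281
   row 258 n 1 x -38.2 z 29.6 col 289
   row 259 n 7 x -26.3 z 42.6 col 314
   row 260 n 8 x -24.6 z 40.6 col 327
   row 261 n 8 x -21.8 z 40.2 col 334
   row 262 n 7 x -18.2 z 41.0 col 331
   row 263 n 8 x -15.9 z 39.9 col 313
   row 264 n 8 x -13.8 z 38.4 col 266
   row 265 n 8 x -12.0 z 36.4 col 253
   row 266 n 8 x -10.6 z 34.0 col 257
   row 267 n 3 x -5.5 z 37.3 col 305
   row 268 n 3 x -1.8 z 38.2 col 310
   row 269 n 2 x 1.9 z 39.3 col 319
   row 270 n 3 x 3.2 z 36.8 col 312
   row 271 n 4 x 5.2 z 34.9 col 302
   row 272 n 3 x 9.4 z 36.9 col 308
   row 273 n 4 x 10.6 z 34.2 col 285
   row 274 n 3 x 16.4 z 38.6 col 304
scene0 barR 89
   row 232 n 2 x -122.3 z 31.0 col 289
   row 239 n 1 x -100.7 z 29.3 col 289
   row 241 n 1 x -93.6 z 30.2 col 289
   row 244 n 1 x -82.7 z 31.4 col 288
   row 250 n
[... 8894 characters left out ...]
2 z 38.4 col 339
   row 275 n 1 x -103.1 z 29.7 col 359
   row 276 n 1 x -106.4 z 29.9 col 361
   row 280 n 1 x -119.4 z 31.2 col 365
   row 281 n 1 x -122.6 z 30.8 col 362
   row 282 n 1 x -125.9 z 31.6 col 368
top2 barR 8
   row 275 n 1 x -101.0 z 33.4 col 237
   row 276 n 1 x -104.5 z 33.4 col 230
   row 277 n 2 x -107.6 z 32.7 col 184
   row 279 n 1 x -114.1 z 35.2 col 223
   row 280 n 2 x -116.8 z 30.5 col 221
   row 281 n 1 x -120.0 z 29.4 col 221
top2 mark 16
   row 272 n 4 x -91.6 z 40.5 col 139
   row 273 n 2 x -96.1 z 49.9 col 260
   row 274 n 4 x -98.0 z 40.0 col 121
   row 275 n 4 x -100.7 z 36.1 col 47
   row 279 n 1 x -113.1 z 31.9 col 363
   row 281 n 1 x -119.4 z 32.1 col 265
```

The fin is at x≈-96 mm and the bar's centre at -83.6 mm, so the pointer has about 12 mm to go.

>>> servo_tool(commands=[[[0,-4,0],0,0],[[0,-4,0],0,0],[[0,-3,0],0,0],[[0,-1,0],0,0],[[0,0,0],0,0],[[0,0,0],0,0],[[0,0,0],0,0],[[0,0,0],0,0],[[0,0,0],0,0],[[0,0,0],0,0]])

```text
time_s: 15.75
eef_pos: [0.4602, 0.1713, 0.0794]
eef_rot: [0.002, 0.702, 0.712, 0.002]
wrist_force: [9.2, -1.9, -7.2]
opening: 0.157
grasp_force: 59.6
```

```bash
python3 - <<'E'
from h import *
o=ctrl.get_obs();print(o['eef_pos'],o['wrist_force'],o['grasp_force'])
c=ctrl.camera('scene');W=pts(c)
a=.016;O=np.array([.5566,.172]);R=np.array([[np.cos(a),-np.sin(a)],[np.sin(a),np.cos(a)]])
L=(W[...,:2]-O)@R;z=W[...,2]
m=(z>.035)&(z<.048)&(L[...,1]>-.042)&(L[...,1]<-.032)&(L[...,0]>-.13)&(L[...,0]<-.05)
v=np.nonzero(m)[0];q=L[m][:,0]*1000
for r in sorted(set(v)): print(r,(v==r).sum(),q[v==r].mean().round(1))
cv2.imwrite('pics/c3.png',cv2.resize(c['color'][220:270,360:430,::-1],(700,500),interpolation=cv2.INTER_CUBIC))
E
```

```text
[0.46022691 0.17128388 0.07937293] [ 9.23305221 -1.94848865 -7.22586635] 59.64821755886078
236 3 -100.6
237 4 -95.9
238 4 -92.3
239 4 -91.4
240 4 -88.4
241 2 -82.6
242 1 -82.4
243 1 -81.7
244 1 -76.9
245 1 -70.9
246 1 -71.7
248 1 -64.0
249 1 -60.7
250 1 -56.9
252 1 -51.4
```

View pics/c3.png

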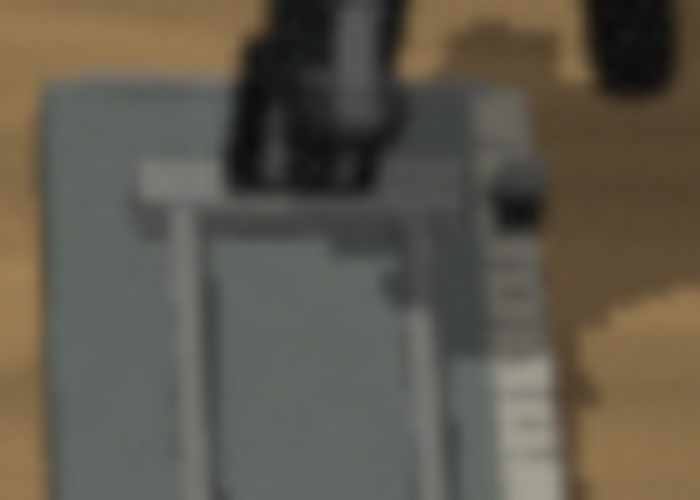

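The crop shows the crossbar's top face (157–203, centre 180) level with the marker block (165–228). The pointer is at about -95.4 mm and the fin at -96 mm, with the grip at 60 N. I'm handing in now.

```bash
python3 -c "
from bench import ctrl
print(ctrl.hand_in())"
```

```text
the job is handed in; nothing more can be done
None
```

I pressed both adapters fully home and handed the job in with the gripper still holding the slide within about 1 mm of the mark by my measurement; the hand-in call returned no verdict.

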